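# Load the slide tray into the bench dryer through its check flap

## Task

Take the long slide tray with the four slides and load it lengthwise into the drying bay of the bench dryer: push it in from the loading shelf, slides up, under the hanging flap, until it is fully home against the stop at the back of the bay with the tray switch pressed, and the flap has fallen shut behind it. The stop bar has been set by hand to a depth you cannot know beforehand, so feel for it and do not ram the tray into it; leave everything else on the table where it is.

Things in the scene. Friction and masses are not known exactly. Their poses are not given: they have to be found in the camera images.
- tray: The long slide tray: open aluminium tray 160 x 66 x 22 mm (x, y, z), 0.18 to 0.36 kg, with four glass slides that cannot fall out. Walls 3 mm thick, inner floor 8 mm up. Origin: centre of its underside; x along its length, z up. Either end may go in first. The longer of the two trays; at the start it lies flat on the table.
- short_tray: Bystander: a like tray but only 84 mm long (66 wide, 22 high) with two slides. Origin: centre of its underside. Leave it alone.
- dryer: Bench slide dryer, fixed to the table. Origin: on the table top below the middle of the flap. x points into the drying bay (the way of loading), y across the lane, z up. A flat plate 104 mm wide, its top 40 mm above the table, runs from x = -180 to +250 mm: with x below 0 it is the open loading shelf, with x above 0 the floor of the bay. White housing, low blower section at its side.
- mouth (a point): Centre of the bay's mouth, on the plate under the flap; axes as the dryer's. The bay is 74 mm wide between its walls; clear cover 68 to 72 mm above the plate, beginning 16 mm inside the mouth; walls reach 62 mm above the plate. Two lead-in guides, 14 mm high, flare from 74 mm apart here to about 88 mm apart 45 mm outside; the rest of the shelf has no sides.
- nearest_stop (a point): Point on the plate on the lane's centre line, 186 mm inside the mouth: the nearest place for the face of the stop bar. The bar (17 mm high, across the lane, two black thumbscrews above the cover) is clamped 0 to 11 mm farther in; find it by feel. Its face is hard rubber yielding 1 mm per 10 N. The tray slides with about 1 to 4 N. Tray home: rear end 26 to 37 mm inside the mouth.
- blower (a point): Top centre of the blower section, 104 mm above the table; it is 250 mm long (along the dryer's x, from the mouth inwards) and 80 mm wide, with a knob 20 mm higher.
- shelf (a point): Point on top of the loading shelf (40 mm above the table), on the lane's centre line, 95 mm before the flap: a tray laid lengthwise with its middle here has its nose 15 mm before the flap and its rear end 5 mm inside the shelf's outer edge. Axes as the dryer's.
- flap_hinge (a point): Middle of the hinge rod (5 mm thick), 66 mm above the plate, over the flap's plane. Axes as the dryer's.
- flap (a joint): Steel flap in the mouth, 68 mm wide, 3 mm thick, 60 g, hung from the hinge rod, reaching 49 mm down; 17 mm stay open under it (air slot). Angle in rad: 0 hanging shut, growing as it swings into the bay, at most 1.5; it cannot swing outward. It falls shut by its weight once nothing is under it, which needs the tray's rear end about 24 mm inside the mouth.
- tray_switch (a joint): Light sprung plunger in the middle of the stop bar: travel in m, 0 = free, standing 6 mm proud of the bar's rubber face towards the mouth, 10 mm above the plate. With the tray touching the rubber it reads 0.006. Its spring (under 0.5 N) is too weak to move the tray or to be felt.
- wash_bottle: Bystander: white plastic wash bottle, 64 mm across, 196 mm high with its spout. Origin: centre of its underside.
- reagent_bottle: Bystander: glass bottle with blue screw cap, 80 mm across, 155 mm high. Origin: centre of its underside.
- jar: Bystander: glass jar with metal lid, 68 mm across, 80 mm high. Origin: centre of its underside.
- petri_dishes: Bystander: two closed glass Petri dishes, one on the other, 90 mm across, 30 mm high. Origin: centre of the underside.
- slide_box: Bystander: closed grey plastic slide box 96 x 83 x 34 mm. Origin: centre of its underside.
- forceps: Bystander: steel forceps lying flat, 130 mm long. Origin: middle of the underside.
Things that resemble listed ones, but are neither listed nor needed, are in the scene too. What is shaped like the tray but green or yellow is not meant.

How it is judged:
On the way:
1. the tray's leading end has passed under the flap and lifts it, on the lane floor (value of joint flap above 0.15 rad and x of tray in the frame of dryer between -0.075 and 0.09 m and y of tray in the frame of dryer between -0.012 and 0.012 m), for 0.05 s.
At the end, for the whole second after the job is handed in: The long tray lies flat (within 0.08 rad), slides up, on the floor of the bay, at rest, in the lane (within 8 mm of its centre line), against the stop bar: the tray switch is pressed at least 4.5 mm of its 6 mm, so the tray is within 1.5 mm of the bar. The flap hangs shut behind it (under 0.06 rad) (value of joint tray_switch above 0.0045 m and value of joint flap below 0.06 rad and x of tray in the frame of dryer between 0.103 and 0.122 m and y of tray in the frame of dryer between -0.008 and 0.008 m and z of tray in the frame of dryer between 0.036 and 0.044 m and angle between tray's own z axis and vertical below 0.08 rad and linear speed of tray below 0.01 m/s and velocity of joint flap below 0.1 rad/s); the robot touches nothing.
It fails at once if the tray is rammed into the stop: in the bay it meets the dryer with more than 25 N (contact force between tray and dryer above 25 N and x of tray in the frame of dryer above 0.08 m).
It fails at once if a bystander is moved more than 30 mm (distance of any of short_tray, wash_bottle, reagent_bottle, jar, petri_dishes, slide_box, forceps from where it was at the start of the episode above 0.03 m).
It also fails if it takes over 56 s, if anything falls off the work surface, if the arm or the gripper's body presses on something with over 40 N, if the wrist force passes 120 N, or if a joint passes its speed limit or range.

## Robot

A 7-joint arm with a two-finger parallel gripper is mounted at the origin on the work surface. World frame = base frame: x ahead of the robot, y to its left, z up, the work surface at z = 0. Lengths are in m, angles in rad, forces in N, time in s.
With the tool pointing down it reaches from about 0.425 to 0.875 m from the base axis. Payload 9.9 kg.
Tool frame: the origin (TCP) lies on the centre line of the jaws, within the pads' length; the fingertips stand 8 mm ahead of it and the grasp point (between the pads) lies 11 mm behind it; z points along the fingers, y is the line along which they close (so a half turn about z gives the same grasp; the last joint's range is limited). The gripper opens to 85 mm and grips with 20 to 120 N. Pads are 22 mm wide; open, the fingers measure 114 mm over their backs; the gripper's body (76 mm by 85 mm) begins 54 mm behind the grasp point. The pads swing forward as they close: fully open they stand 13 mm farther back than shut.
Start: joints at [1.23, 0.576, 0.025, 1.437, -0.015, 1.129, -0.057], TCP at [0.171, -0.653, 0.239] pointing down, gripper open.
Joint ranges: [-2.76, 2.76], [-0.34, 2.15], [-1.52, 1.57], [0.19, 2.46], [-1.09, 4.23], [0.17, 1.99], [-2.82, 2.82]. Speed limits (rad/s): [2.22, 2.22, 3.01, 3.01, 3.14, 3.14, 3.14].

## Interface

Orientations are given as a unit quaternion [w, x, y, z].
In Python, from rig import bot gives the robot as it stands.
- The arm moves only by the tool arm_command, never from a script. Its arguments are lists of equal length, an entry for each row: "linear": the shift along the tool's x, y, z in units of 50 mm (1.0 is 50 mm), a list of three; "turn": the turn about the tool's z in units of 6 degrees (1.0 is 6 degrees). In form: {"linear": [[x, y, z], ...], "turn": [turn, ...]}. A call has 1 to 20 rows; each row shifts and turns the commanded pose from where the row before left it, along the tool's axes as they then stand; what a row does not reach is not made up. A row lasts 1/8 s, in which the tool goes at most 62.5 mm and 10.7 degrees, less where a joint would pass 70% of its speed; a pose out of reach is approached as far as the arm can. A call is refused whole if a number of a shift passes 1 or a number of a turn 1, either way. A call with a gripper value outside its range is refused whole. "fingers" is the opening in per cent of the stroke, from 0 (shut) to 100 (fully open), set as the call begins (left out, the last holds). The fingers move at their own pace and stop on an object; the grip force is fixed at half the most. Time passes only in rows, so rows that do not move let the fingers close. It gives the time, the measured TCP pose, the force, the opening and the grip force at its end, in the units of the state.
- bot.get_state(): the state, without advancing time (a new reading comes with each control period).
- bot.read_camera(name): name is "scene" or "side" or "wrist"; returns the picture (420x560x3 uint8, red, green, blue); there is no depth.
- bot.camera_params(name): a dict with "mtx" (3x3 intrinsics, pixels), "pose" (4x4, takes a point from camera to world coordinates). Camera axes: x right, y down, z forward; pixel columns grow to the right and rows downward; lengths in m; the calibration is good to about 2 mm. The wrist camera is an equidistant fisheye: a pixel r from the principal point sees the ray r / f radians off the axis. A picture is of the moment at which its call begins: read the wrist's pose just before it. camera_params takes no time and is no camera call; for the wrist camera it gives the pose at the moment of the call.
- bot.finish_job(): hands the job in; it is judged then, once.
The state is a dict: "time_s": time; "joint_positions": joint angles; "qvel": joint speeds; "joint_efforts": joint torques, N m; "tcp_pos": TCP position; "eef_rot": TCP orientation; "ft_force": force on the tool from outside, world axes, zero at the start; "ft_torque": the same for the moment, N m; "grip_width": finger opening in m; "gripper_force": force on a finger pad.
Only numpy, scipy, OpenCV 4.12 (cv2) and the standard library are available. Lean on these libraries where they do the work, as an engineer would, in place of code of your own. Each camera call takes 0.05 s, during which the arm holds its last target. There are 200 camera calls.

## Working session

There is one attempt and no reset: what is moved stays moved. The work goes in short steps, Python scripts to look and compute and a tool call to move; the robot and the scene stay as the last step left them, time stands still between calls to the robot, and variables do not carry over. Pictures are saved under pics/ and viewed, at most 10 in all, crops included, and the job is handed in when it is done.

Besides the shell and the picture viewer there is one more tool, called after "Call:" as a command line: name --pt "numbers of a row" for each row, then --argument value for the rest. arm_command: Moves the arm, as the interface text tells. Its arguments: {"type":"object","properties":{"linear":{"type":"array"},"turn":{"type":"array"},"fingers":{"type":"number"}},"required":["linear","turn"]}

```bash
mkdir -p pics; ls; python3 - <<'E'
from rig import bot
import cv2,numpy as np
np.set_printoptions(precision=4,suppress=True)
ims=[]
for n in("scene","side","wrist"):
    p=bot.camera_params(n);im=bot.read_camera(n);print(n,p["mtx"],p["pose"])
    cv2.imwrite(f"pics/{n}0.png",im[:,:,::-1])
print(bot.get_state())
E
```

```text
pics
scene [[396.7601   0.     282.3088]
 [  0.     396.7601 203.5459]
 [  0.       0.       1.    ]] [[ 0.3445  0.6943 -0.6318  1.0987]
 [ 0.9387 -0.2649  0.2208 -0.3123]
 [-0.0141 -0.6691 -0.743   0.8112]
 [ 0.      0.      0.      1.    ]]
side [[435.911    0.     280.0516]
 [  0.     435.911  209.8165]
 [  0.       0.       1.    ]] [[-0.9376 -0.2407  0.251   0.21  ]
 [-0.3475  0.675  -0.6509  0.6117]
 [-0.0127 -0.6975 -0.7165  0.8591]
 [ 0.      0.      0.      1.    ]]
wrist [[325.1923   0.     274.7793]
 [  0.     325.1923 207.2183]
 [  0.       0.       1.    ]] [[ 0.2536 -0.9324 -0.2576  0.2366]
 [-0.9673 -0.2445 -0.0671 -0.6359]
 [-0.0005  0.2662 -0.9639  0.3734]
 [ 0.      0.      0.      1.    ]]
{'time_s': 0.15, 'joint_positions': array([ 1.2302,  0.5763,  0.0249,  1.4377, -0.015 ,  1.129 , -0.0565]), 'qvel': array([ 0.0001, -0.0044,  0.0002, -0.0025, -0.0009,  0.0006, -0.0002]), 'joint_efforts': array([  0.0032, -76.6259,   2.2529, -28.6185,   0.0156,   0.0098,
         0.0001]), 'tcp_pos': array([ 0.1714, -0.6525,  0.2386]), 'eef_rot': array([-0.0006,  0.9918,  0.1281, -0.0001]), 'ft_force': array([ 0.4368,  0.2505, -0.1515]), 'ft_torque': array([ 0.0097, -0.0054,  0.0262]), 'gripper_force': 0.0, 'grip_width': 0.08526423031022225}
```

View pics/scene0.png

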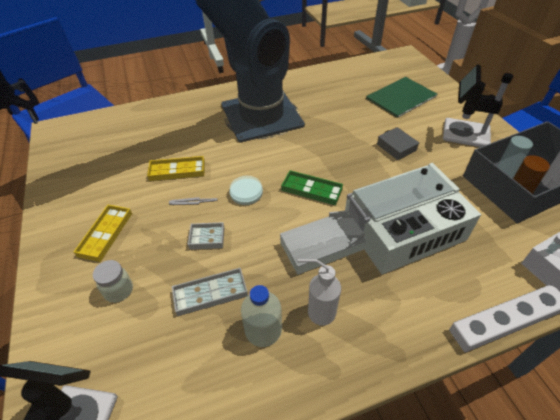

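View pics/side0.png

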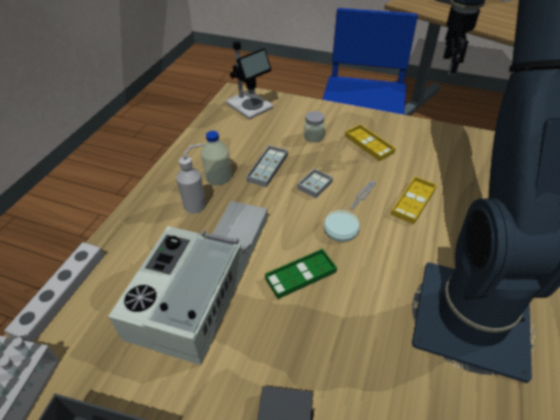

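The long grey-metal tray is at scene (209,291) / side (267,166). Others that look like it are the short grey tray (206,236), yellow trays (176,169) and (105,233), and a green tray (312,188). Only the first is long, aluminium and holds four slides. The dryer shelf is at scene (315,243), with the wash bottle close to it at (323,295). I'll confirm in an enlarged crop.

```bash
python3 - <<'E'
import cv2,numpy as np
a=cv2.imread("pics/scene0.png");b=cv2.imread("pics/side0.png")
f=lambda im,x,y,w,h,k:cv2.resize(im[y:y+h,x:x+w],None,fx=k,fy=k,interpolation=cv2.INTER_CUBIC)
t=np.hstack([f(a,160,260,100,60,4),f(b,230,140,100,60,4)])
d=np.hstack([f(a,270,160,200,180,2),f(b,110,170,200,180,2)])
cv2.imwrite("pics/crop1.png",np.vstack([t,d]))
E
```

```text
(no output)
```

View pics/crop1.png

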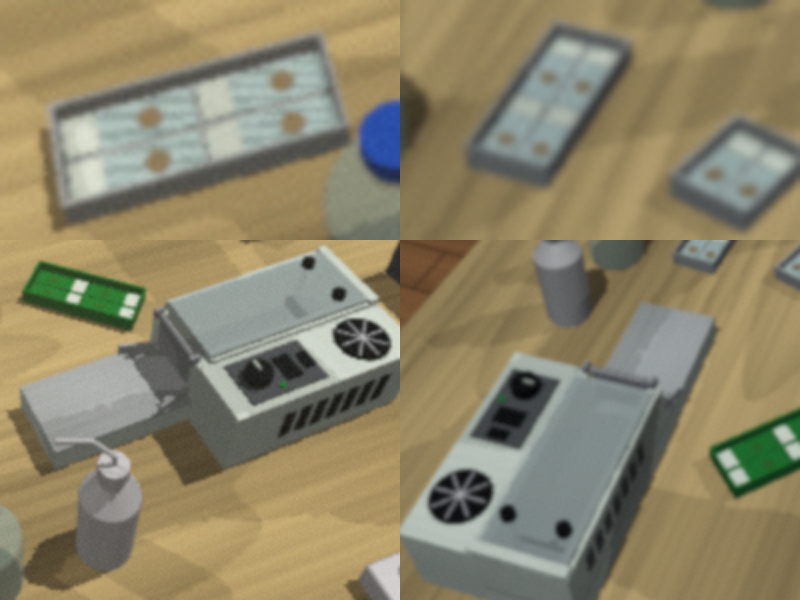

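The crop confirms the aluminium tray with four slides. Next I fit poses from the corner pixels of both cameras.

```bash
cat > h.py <<'E'
from rig import bot
import numpy as np,cv2
from scipy.optimize import least_squares
np.set_printoptions(precision=4,suppress=True)
def proj(cam,P):
    T=np.linalg.inv(cam["pose"]);q=np.atleast_2d(P)@T[:3,:3].T+T[:3,3];K=cam["mtx"]
    if cam.get("fish"):
        r=np.linalg.norm(q[:,:2],axis=1);th=np.arctan2(r,q[:,2]);return q[:,:2]/r[:,None]*th[:,None]*K[0,0]+K[:2,2]
    return q[:,:2]/q[:,2:]*K[0,0]+K[:2,2]
def place(p,L): # p x,y,yaw
    c,s=np.cos(p[2]),np.sin(p[2]);L=np.atleast_2d(np.array(L,float))
    return np.c_[p[0]+c*L[:,0]-s*L[:,1],p[1]+s*L[:,0]+c*L[:,1],L[:,2]]
def fit(p0,obs): # obs: list (cam, local fn(p)->pts, px)
    f=lambda p:np.concatenate([(proj(c,place(p,g(p)))-np.array(u)).ravel() for c,g,u in obs])
    r=least_squares(f,p0,loss="soft_l1");return r.x,f(r.x).reshape(-1,2)
E
python3 - <<'E'
from h import *
S,D=bot.camera_params("scene"),bot.camera_params("side")
a,b=.08,.033
# scene view: image right ~ +y, image down ~ +x ; local x along length
tr=lambda z:(lambda p:[[-a,b,z],[a,b,z],[a,-b,z],[-a,-b,z]])
x,r=fit([.8,-.55,1.3],[(S,tr(.022),[[173,286.5],[240.5,269],[247,291],[176,311]]),
 (D,tr(.022),[[288,150],[266,182],[247.5,178],[269,146.5]])]);print("tray",x,"\n",r)
sh=lambda p:[[-.18,.052,.04],[-.18,-.052,.04]]
hg=lambda p:[[0,p[3],.106],[0,-p[3],.106]]
x,r=fit([.65,-.1,1.4,.04],[(S,sh,[[281,236],[296,268]]),(D,sh,[[267.5,209],[232.5,202]]),
 (S,hg,[[349,196],[370,220]]),(D,hg,[[238.5,241],[202.5,234]])]);print("dryer",x,"\n",r)
for n,p in(("wash",(324,318)),("reag",(262,338))):pass
def ray(c,u,z):
    d=c["pose"][:3,:3]@np.array([(u[0]-c["mtx"][0,2])/c["mtx"][0,0],(u[1]-c["mtx"][1,2])/c["mtx"][0,0],1]);o=c["pose"][:3,3];return o+d*(z-o[2])/d[2]
print("wash base",ray(D,(194,207),.0),"cap reag",ray(S,(260,295),.155),ray(D,(212,136),.155),"spout",ray(S,(300,262),.19),ray(D,(190,160),.18))
E
```

```text
tray [ 0.609  -0.3196  1.5227] 
 [[-1.1545 -1.3409]
 [ 0.0485 -2.2804]
 [ 0.3723 -0.4452]
 [-0.4808 -0.25  ]
 [-0.8419  0.0359]
 [-0.2184  0.236 ]
 [-2.438  -1.5675]
 [-1.3047 -1.3955]]
dryer [0.5734 0.0582 1.6247 0.0426] 
 [[-2.0561 -3.0169]
 [ 0.6239 -2.0942]
 [-0.703  -0.2895]
 [-2.4809 -1.1796]
 [-0.8739 -0.6502]
 [-3.4349  0.056 ]
 [-1.9864  1.1308]
 [-0.6281 -0.0337]]
wash base [ 0.7399 -0.0986 -0.    ] cap reag [ 0.7392 -0.2341  0.155 ] [ 0.7272 -0.2275  0.155 ] spout [ 0.7194 -0.1474  0.19  ] [ 0.7156 -0.0909  0.18  ]
```

The fits agree to about 2 mm and have plausible sizes. The tray centre is near (0.609,-0.320), yaw 87°. The dryer is near (0.573,0.058), yaw 93°. I'll move to hover over the rear half of the tray with the jaws across it, then refine with the wrist camera.

Call:
arm_command --pt "0 0 0" --pt "0 0 0" --pt "0 0 0" --pt "0 0 0" --pt "0 0 0" --pt "0 0 0" --pt "0 0 0" --pt "0 0 0" --pt "0 0 0" --pt "0 0 0" --pt "0 0 0" --pt "0 0 0" --pt "0 0 0" --pt "0 0 0" --turn '[-0.5,-1,-1,-1,-1,-1,-1,-1,-1,-1,-1,-1,-0.6,0]' --fingers 100

```text
time_s: 1.9
tcp_pos: [0.1712, -0.6527, 0.2389]
eef_rot: [-0.0, 0.724, 0.69, 0.0]
ft_force: [-0.7, 0.2, -0.1]
grip_width: 0.0851
gripper_force: 0.0
```

Call:
arm_command --pt "0.25 0.3 0.1" --pt "0.45 0.6 0" --pt "0.45 0.6 0" --pt "0.45 0.6 0" --pt "0.45 0.6 0" --pt "0.45 0.6 0" --pt "0.45 0.6 0" --pt "0.45 0.6 0" --pt "0.45 0.6 0" --pt "0.45 0.6 0.2" --pt "0.45 0.6 0.2" --pt "0.45 0.6 0.2" --pt "0.45 0.6 0.2" --pt "0.45 0.6 0.2" --pt "0.2 0.3 0.2" --pt "0 0 0" --pt "0 0 0" --turn '[0,0,0,0,0,0,0,0,0,0,0,0,0,0,0,0,0]'

```text
time_s: 4.03
tcp_pos: [0.6045, -0.3594, 0.1745]
eef_rot: [0.0, 0.724, 0.69, -0.001]
ft_force: [-0.3, -0.8, 0.0]
grip_width: 0.0852
gripper_force: 0.0
```

```bash
python3 - <<'E'
from h import *
w=bot.camera_params("wrist");im=bot.read_camera("wrist");cv2.imwrite("pics/w1.png",im[:,:,::-1])
np.save("w1.npy",w["pose"]);s=bot.get_state();print(s["time_s"],s["tcp_pos"],s["eef_rot"],s["joint_positions"]);print(w["pose"])
E
```

```text
4.075 [ 0.6044 -0.3597  0.1747] [ 0.0003  0.7243  0.6895 -0.0006] [ 0.643   0.6824 -0.316   1.4264  0.227   1.0685  0.2345]
[[ 0.9988 -0.0474 -0.0133  0.6078]
 [-0.0493 -0.9621 -0.2682 -0.2922]
 [-0.      0.2685 -0.9633  0.3093]
 [ 0.      0.      0.      1.    ]]
```

View pics/w1.png

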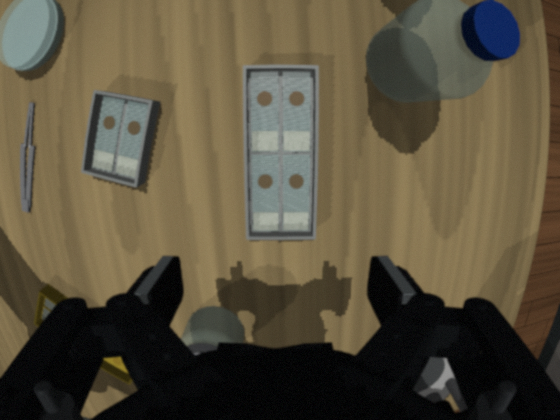

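The wrist view shows the long four-slide tray with rim corners at (244,66), (318,66), (316,239) and (247,239).

```bash
python3 - <<'E'
from h import *
w=bot.camera_params("wrist");w["fish"]=1;w["pose"]=np.load("w1.npy")
g=lambda p:[[.08,.033,.022],[.08,-.033,.022],[-.08,-.033,.022],[-.08,.033,.022]]
x,r=fit([.609,-.32,1.52],[(w,g,[[244,66],[318,66],[316,239],[247,239]])]);print(x,np.degrees(x[2]),r)
s=bot.get_state();q=s["eef_rot"]
from scipy.spatial.transform import Rotation as R
M=R.from_quat(np.roll(q,-1)).as_matrix();print(M)
t=np.append(place(x,[[-.04,0,0]])[0][:2],0.012);print(t,(t-s["tcp_pos"])@M/.05, "yaw err deg",np.degrees(x[2])-np.degrees(np.arctan2(M[1,0],M[0,0])))
E
```

```text
[ 0.6121 -0.3244  1.527 ] 87.4909222571405 [[-0.7997 -0.4351]
 [ 0.9298 -0.4209]
 [ 0.1891  0.3048]
 [-0.243   0.7538]]
[[ 0.0493  0.9988 -0.0004]
 [ 0.9988 -0.0493 -0.0012]
 [-0.0012 -0.0004 -1.    ]]
[ 0.6104 -0.3643  0.012 ] [-0.0838  0.1247  3.2546] yaw err deg 0.31558816931033107
```

Call:
arm_command --pt "-0.08 0.12 0.3" --pt "0 0 0.5" --pt "0 0 0.5" --pt "0 0 0.5" --pt "0 0 0.5" --pt "0 0 0.4" --pt "0 0 0.3" --pt "0 0 0.2" --pt "0 0 0.1" --pt "0 0 0" --pt "0 0 0" --turn '[0,0,0,0,0,0,0,0,0,0,0]'

```text
time_s: 5.45
tcp_pos: [0.612, -0.3623, 0.01]
eef_rot: [0.001, 0.723, 0.69, 0.0]
ft_force: [0.1, 0.2, -0.8]
grip_width: 0.0857
gripper_force: 0.0
```

Call:
arm_command --pt "0 0 0" --pt "0 0 0" --pt "0 0 0" --pt "0 0 0" --pt "0 0 0" --pt "0 0 0" --turn '[0,0,0,0,0,0]' --fingers 0

```text
time_s: 6.2
tcp_pos: [0.6119, -0.3625, 0.0102]
eef_rot: [0.001, 0.723, 0.69, 0.0]
ft_force: [-0.2, -0.0, 6.0]
grip_width: 0.0647
gripper_force: 67.8
```

Call:
arm_command --pt "0 0 -0.1" --pt "0 0 -0.3" --pt "0 0 -0.5" --pt "0 0 -0.5" --pt "0 0 -0.4" --pt "0.3 0 -0.2" --pt "0.5 0 0" --pt "0.5 0 0" --pt "0.5 0 0" --pt "0.3 0 0" --pt "0 0 0" --pt "0 0 0" --turn '[0,0,0,0,0,0,0,0,0,0,0,0]'

```text
time_s: 7.7
tcp_pos: [0.6163, -0.2585, 0.1092]
eef_rot: [0.0, 0.724, 0.69, -0.0]
ft_force: [-0.6, -1.0, -2.4]
grip_width: 0.0646
gripper_force: 66.8
```

```bash
python3 - <<'E'
from h import *
w=bot.camera_params("wrist");im=bot.read_camera("wrist");cv2.imwrite("pics/w2.png",cv2.resize(im[:,:,::-1],None,fx=1.4,fy=1.4,interpolation=cv2.INTER_CUBIC))
np.save("w2.npy",w["pose"]);s=bot.get_state();print(s["time_s"],s["tcp_pos"],s["ft_force"],s["grip_width"])
E
```

```text
7.75 [ 0.6162 -0.2588  0.1092] [ 0.2784 -0.7619 -1.8398] 0.06416974473921366
```

View pics/w2.png

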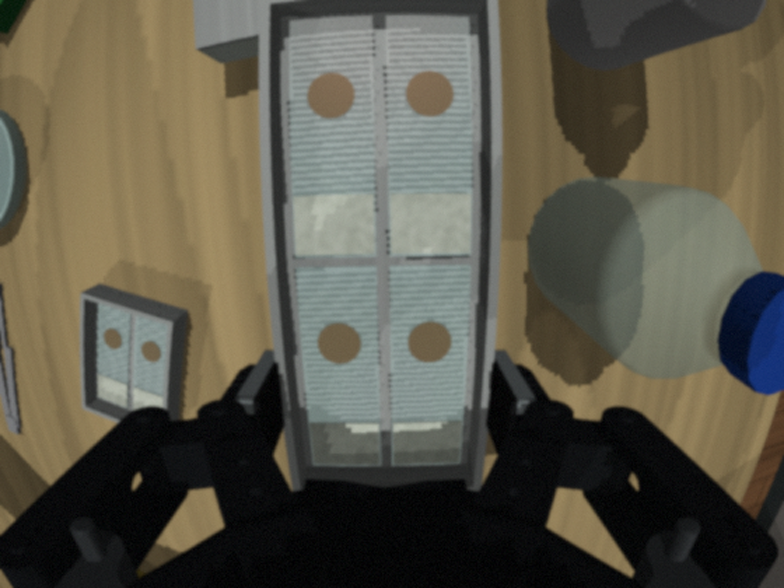

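Call:
arm_command --pt "0.2 -0.4 -0.2" --pt "0.3 -0.5 -0.3" --pt "0.3 -0.5 -0.3" --pt "0.2 -0.5 -0.2" --pt "0 -0.4 0" --pt "0 0 0" --pt "0 0 0" --turn '[0,0,0,0,0,0,0]'

```text
time_s: 8.62
tcp_pos: [0.5048, -0.2028, 0.1594]
eef_rot: [0.0, 0.724, 0.69, 0.0]
ft_force: [1.1, 0.3, -2.2]
grip_width: 0.0644
gripper_force: 67.1
```

```bash
python3 - <<'E'
from h import *
w=bot.camera_params("wrist");im=bot.read_camera("wrist");cv2.imwrite("pics/w3.png",cv2.resize(im[:250,240:,::-1],None,fx=2.4,fy=2.4,interpolation=cv2.INTER_CUBIC))
np.save("w3.npy",w["pose"]);s=bot.get_state();print(s["time_s"],s["tcp_pos"],s["ft_force"],s["grip_width"])
E
```

```text
8.675 [ 0.5049 -0.2025  0.1593] [ 0.272   0.9029 -2.7964] 0.06442774666324536
```

View pics/w3.png

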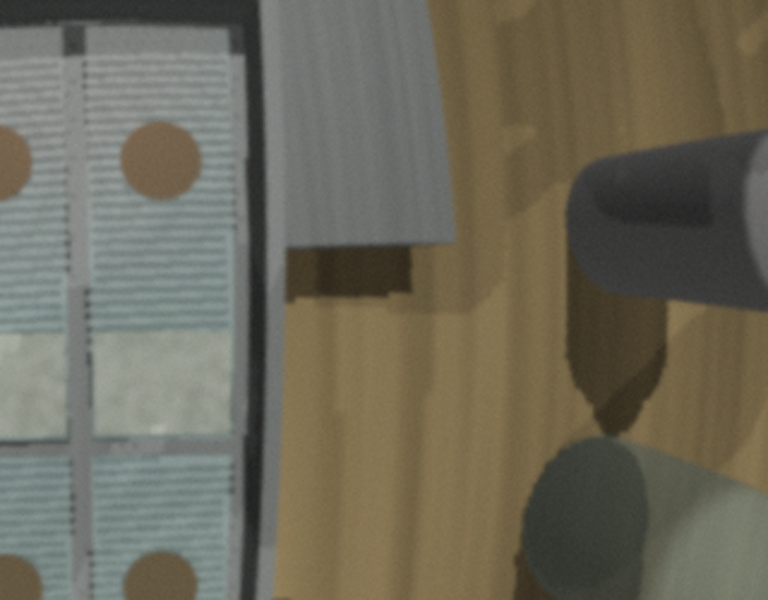

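```bash
cat >> h.py <<'E'
def wray(pose,u,z):
    K=bot.camera_params("wrist")["mtx"];d=np.array(u)-K[:2,2];r=np.linalg.norm(d);th=r/K[0,0]
    v=pose[:3,:3]@np.append(d/r*np.sin(th),np.cos(th));return pose[:3,3]+v*(z-pose[2,3])/v[2]
E
python3 - <<'E'
from h import *
A=wray(np.load("w2.npy"),(140,34.3),.04);P3=np.load("w3.npy")
B=wray(P3,(429.2,100.4),.04);C=wray(P3,(240+430/2.4,.5),.04);E=wray(P3,(240+290/2.4,246/2.4),.04)
print("left",A,"right",B,"along edge",C,"outer mid",E,"width",np.linalg.norm(A-B))
d=B-A;print("yaw from AB",np.degrees(np.arctan2(d[1],d[0]))+90,"yaw BC",np.degrees(np.arctan2(C[1]-B[1],C[0]-B[0])),"yaw EB",np.degrees(np.arctan2(B[1]-E[1],B[0]-E[0]))+90)
m=(A+B)/2
for y in(92,93,94): print(y,m+np.array([np.cos(np.radians(y)),np.sin(np.radians(y)),0])*.18)
S,D=bot.camera_params("scene"),bot.camera_params("side")
sh=lambda p:[[-.18,.052,.04],[-.18,-.052,.04]];hg=lambda p:[[0,.0426,.106],[0,-.0426,.106]]
for c,n in((S,"scene"),(D,"side")):
    y=np.radians(93);o=m[:2]+.18*np.array([np.cos(y),np.sin(y)]);print(n,proj(c,place([*o,y],sh(0)+hg(0))))
E
```

```text
left [ 0.5341 -0.1261  0.04  ] right [ 0.6374 -0.1205  0.04  ] along edge [ 0.6346 -0.0323  0.04  ] outer mid [ 0.5766 -0.1241  0.04  ] width 0.10346184912958968
yaw from AB 93.11306637843605 yaw BC 91.84133217475211 yaw EB 93.33482939761535
92 [0.5795 0.0566 0.04  ]
93 [0.5763 0.0564 0.04  ]
94 [0.5732 0.0562 0.04  ]
scene [[278.6719 233.9822]
 [296.3091 267.0743]
 [348.0467 196.3509]
 [366.4849 221.2041]]
side [[266.0889 208.041 ]
 [229.4018 200.1357]
 [235.6366 241.2597]
 [201.0835 233.0817]]
```

Call:
arm_command --pt "0 0.3 0" --pt "0.3 0.4 0" --pt "0.5 0.4 0" --pt "0.5 0.4 0" --pt "0.5 0.2 0" --pt "0.4 0 0" --pt "0.15 0 0.2" --pt "0 0 0.4" --pt "0 0 0.4" --pt "0 0 0.4" --pt "0 0 0.3" --pt "0 0 0.2" --pt "0 0 0.1" --pt "0 0 0.06" --pt "0 0 0.04" --pt "0 0 0" --turn '[-0.97,0,0,0,0,0,0,0,0,0,0,0,0,0,0,0]'

```text
time_s: 10.68
tcp_pos: [0.5825, -0.0815, 0.0545]
eef_rot: [0.0, 0.688, 0.726, 0.0]
ft_force: [-0.2, 0.3, -2.1]
grip_width: 0.0642
gripper_force: 67.1
```

Call:
arm_command --pt "0 0 0.03" --pt "0 0 0.03" --pt "0 0 0" --pt "0.15 0 0" --pt "0.2 0 0" --pt "0.2 0 0" --pt "0.2 0 0" --pt "0.1 0 0" --pt "0 0 0" --turn '[0,0,0,0,0,0,0,0,0]'

```text
time_s: 11.8
tcp_pos: [0.5801, -0.0385, 0.0513]
eef_rot: [-0.0, 0.687, 0.726, 0.0]
ft_force: [-1.1, -0.4, -3.4]
grip_width: 0.0645
gripper_force: 67.1
```

```bash
python3 - <<'E'
from h import *
a=bot.read_camera("scene")[:,:,::-1];b=bot.read_camera("side")[:,:,::-1];w=bot.read_camera("wrist")[:,:,::-1]
f=lambda im,x,y,W,h,k:cv2.resize(im[y:y+h,x:x+W],None,fx=k,fy=k,interpolation=cv2.INTER_CUBIC)
cv2.imwrite("pics/c2.png",np.vstack([np.hstack([f(a,265,150,133,100,3),f(b,175,170,133,100,3)]),cv2.resize(f(w,140,0,266,100,3),(798,300))]))
print(bot.get_state()["ft_force"])
E
```

```text
[ 0.1558  1.4555 -4.2244]
```

View pics/c2.png

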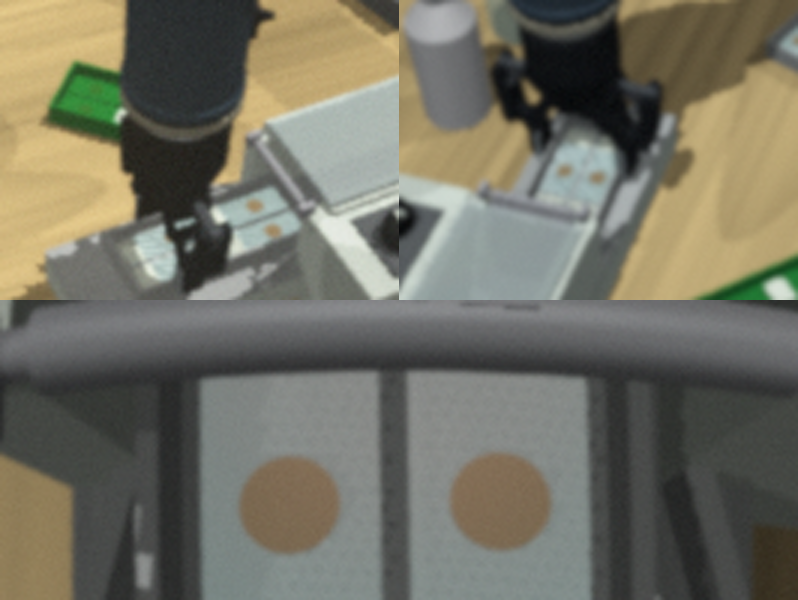

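The tray lies on the plate with its nose past the flap line, centred between the guides. I'll slide on until the fingers get near the guides, then let go and rise.

Call:
arm_command --pt "0.15 0 0" --pt "0.2 0 0" --pt "0.2 0 0" --pt "0.12 0 0" --pt "0 0 0.03" --pt "0 0 0" --turn '[0,0,0,0,0,0]'

```text
time_s: 12.7
tcp_pos: [0.5785, -0.0048, 0.0502]
eef_rot: [-0.0, 0.687, 0.726, 0.001]
ft_force: [-1.6, 3.4, 3.4]
grip_width: 0.065
gripper_force: 67.8
```

Call:
arm_command --pt "0 0 0" --pt "0 0 0" --pt "0 0 0" --pt "0 0 0" --pt "0 0 -0.2" --pt "0 0 -0.4" --pt "0 0 -0.6" --pt "0 0 -0.6" --pt "0 0 -0.6" --pt "0 0 -0.6" --pt "0 0 0" --turn '[0,0,0,0,0,0,0,0,0,0,0]' --fingers 100

```text
time_s: 14.08
tcp_pos: [0.5795, -0.0054, 0.2028]
eef_rot: [0.002, 0.688, 0.726, 0.002]
ft_force: [0.3, 0.6, -0.9]
grip_width: 0.0856
gripper_force: 0.0
```

```bash
python3 - <<'E'
from h import *
w=bot.camera_params("wrist");im=bot.read_camera("wrist")[:,:,::-1]
np.save("w4.npy",w["pose"]);cv2.imwrite("pics/w4.png",cv2.resize(im[:400],None,fx=1.4,fy=1.4,interpolation=cv2.INTER_CUBIC));s=bot.get_state();print(s["time_s"],s["tcp_pos"],s["joint_positions"])
E
```

```text
14.125 [ 0.5787 -0.0056  0.2013] [ 0.1663  0.4824 -0.3577  1.7446  0.2019  0.9481 -0.2173]
```

View pics/w4.png

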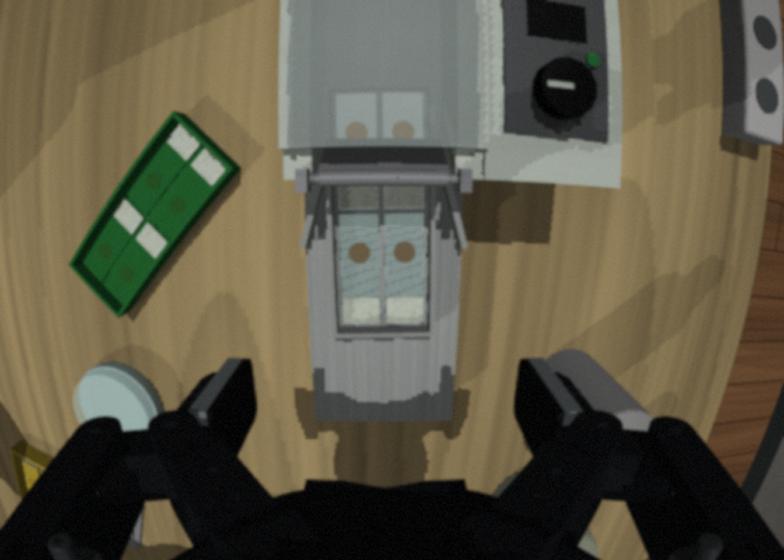

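The tray sits between the guides with its nose under the lifted flap. Rear end is at about (385,335), still on the shelf.

A vertical tool can't get under the hinge rod, so the last 30–40 mm needs a tilted finger. I'll try to get that tilt at the inner reach limit, at azimuth about -87° where inward is the loading direction. First I fly there.

Call:
arm_command --pt "-0.3 0 -0.4" --pt "-0.6 0 -0.4" --pt "-0.9 0 -0.2" --pt "-0.9 0 0" --pt "-0.9 0 0" --pt "-0.9 0 0" --pt "-0.9 0 0" --pt "-0.9 0 0" --pt "-0.9 -0.2 0" --pt "-0.9 -0.5 0" --pt "-0.6 -0.8 0" --pt "-0.3 -0.9 0" --pt "0 -0.9 0" --pt "0 -0.9 0" --pt "0 -0.9 0" --pt "0 -0.9 0" --pt "0 -0.9 0" --pt "0 -0.9 0" --pt "0 -0.9 0" --pt "0 -0.9 0" --turn '[0,0,0,0,0,0,0,0,0,0,0,0,0,0,0,0,0,0,0,0]' --fingers 0

```text
time_s: 16.62
tcp_pos: [0.1219, -0.4806, 0.2491]
eef_rot: [-0.001, 0.687, 0.726, 0.0]
ft_force: [0.6, -0.7, 0.6]
grip_width: 0.0001
gripper_force: 0.0
```

Call:
arm_command --pt "0 -0.9 0" --pt "0 -0.9 0" --pt "0 -0.9 0" --pt "0 -0.4 0" --pt "0.5 0 0" --pt "1 0 0" --pt "1 0 0" --pt "1 0 0" --pt "0 0 0" --turn '[0,0,0,0,0,0,0,0,0]'

```text
time_s: 17.75
tcp_pos: [-0.0412, -0.3111, 0.2493]
eef_rot: [-0.001, 0.688, 0.726, 0.001]
ft_force: [-0.1, -0.7, 0.2]
grip_width: 0.0
gripper_force: 0.0
```

```bash
python3 - <<'E'
from h import *
s=bot.get_state();print(s["time_s"],s["tcp_pos"],s["joint_positions"],s["eef_rot"])
E
```

```text
17.75 [-0.0412 -0.3111  0.2493] [ 1.7806  0.0252 -0.234   2.2434  0.0086  0.8762  1.5948] [-0.0012  0.6879  0.7258  0.0006]
```

Call:
arm_command --pt "0 0.6 0" --pt "0 0.5 0" --pt "1 0 0" --pt "1 0 0" --pt "1 0 0" --pt "0 0 0" --turn '[0,0,0,0,0,0]'

```text
time_s: 18.5
tcp_pos: [0.0059, -0.163, 0.252]
eef_rot: [0.001, 0.688, 0.726, -0.002]
ft_force: [0.5, -0.6, -1.3]
grip_width: 0.0001
gripper_force: 0.0
```

```bash
python3 - <<'E'
from h import *
s=bot.get_state();print(s["time_s"],s["tcp_pos"],s["joint_positions"],s["eef_rot"])
E
```

```text
18.5 [ 0.0059 -0.163   0.252 ] [ 1.841  -0.2759 -0.3893  2.4589 -0.1265  0.9388  1.5925] [ 0.0009  0.6881  0.7256 -0.0019]
```

Call:
arm_command --pt "0.6 0 0" --pt "0 0 0" --turn '[0,0]'

```text
time_s: 18.75
tcp_pos: [0.0043, -0.1396, 0.2599]
eef_rot: [-0.003, 0.688, 0.726, 0.003]
ft_force: [0.6, -0.2, 0.1]
grip_width: -0.0005
gripper_force: 0.0
```

```bash
python3 - <<'E'
from h import *
s=bot.get_state();print(s["time_s"],s["tcp_pos"],s["joint_positions"],s["eef_rot"])
E
```

```text
18.75 [ 0.0043 -0.1396  0.2599] [ 1.9394 -0.3372 -0.4152  2.4597 -0.1587  1.0059  1.6843] [-0.0028  0.6882  0.7255  0.0028]
```

Call:
arm_command --pt "-0.5 0 0" --pt "-1 0 0" --pt "-1 0 0" --pt "-1 0 0" --pt "-1 0 0" --pt "-0.6 0 0.5" --pt "0 0 1" --pt "0 0 1" --pt "0 0 0.5" --pt "0 0 0" --turn '[0,0,0,0,0,0,0,0,0,0]'

```text
time_s: 20.0
tcp_pos: [0.0197, -0.3925, 0.1062]
eef_rot: [-0.004, 0.687, 0.727, 0.004]
ft_force: [-0.0, 0.3, -0.4]
grip_width: -0.0001
gripper_force: 0.0
```

```bash
python3 - <<'E'
from h import *
s=bot.get_state();print(s["time_s"],s["tcp_pos"],s["joint_positions"],s["eef_rot"])
E
```

```text
20.0 [ 0.0197 -0.3925  0.1062] [ 1.7664  0.4123 -0.4903  2.2859  0.3756  0.5291  1.0374] [-0.0036  0.687   0.7266  0.0043]
```

Call:
arm_command --pt "1 0 0" --pt "1 0 0" --pt "1 0 0" --pt "1 0 0" --pt "1 0 0" --pt "0 0 0" --turn '[0,0,0,0,0,0]'

```text
time_s: 20.75
tcp_pos: [0.0184, -0.2362, 0.1308]
eef_rot: [-0.068, 0.679, 0.728, 0.061]
ft_force: [0.4, -0.9, 0.8]
grip_width: -0.0002
gripper_force: 0.0
```

```bash
python3 - <<'E'
from h import *
s=bot.get_state();print(s["time_s"],s["tcp_pos"],s["joint_positions"],s["eef_rot"])
E
```

```text
20.75 [ 0.0184 -0.2362  0.1308] [ 2.3581  0.5872 -1.5176  2.4591  0.6128  0.9127  0.4307] [-0.0683  0.6791  0.7284  0.0608]
```

Tool tilt builds up when pushing at the reach limit: the tool's z axis now points 10.5° towards +y, the loading direction. I'll go on in small steps.

Call:
arm_command --pt "1 0 0.4" --pt "1 0 0.4" --pt "0 0 0" --turn '[0,0,0]'

```text
time_s: 21.12
tcp_pos: [0.0188, -0.1968, 0.1658]
eef_rot: [-0.084, 0.674, 0.73, 0.074]
ft_force: [0.8, -0.7, -0.0]
grip_width: 0.0001
gripper_force: 0.0
```

```bash
cat > st.py <<'E'
from h import *
from scipy.spatial.transform import Rotation as R
s=bot.get_state();M=R.from_quat(np.roll(s["eef_rot"],-1)).as_matrix()
print(s["time_s"],s["tcp_pos"],s["joint_positions"],"F",s["ft_force"]);print("tilt",np.degrees(np.arccos(-M[2,2])),"\n",M)
E
python3 st.py
```

```text
21.125 [ 0.0188 -0.1968  0.1658] [ 2.4583  0.4069 -1.521   2.4581  0.3691  0.8985  0.7154] F [ 0.8434 -0.7282 -0.0329]
tilt 12.884491398667564 
 [[-0.0764  0.9968 -0.0227]
 [ 0.9718  0.0795  0.2218]
 [ 0.2229 -0.0051 -0.9748]]
```

Call:
arm_command --pt "-0.9 0 0.15" --pt "-1 0 0.15" --pt "-1 0 0.15" --pt "-1 0 0.15" --pt "0.6 0 0.3" --pt "1 0 0.35" --pt "1 0 0.4" --pt "1 0 0.4" --pt "1 0 0.4" --pt "1 0 0.4" --pt "0 0 0" --turn '[0,0,0,0,0,0,0,0,0,0,0]'

```text
time_s: 22.5
tcp_pos: [0.0224, -0.2044, 0.1152]
eef_rot: [-0.123, 0.668, 0.726, 0.108]
ft_force: [0.8, 0.1, -0.8]
grip_width: -0.0001
gripper_force: 0.0
```

```bash
python3 st.py
```

```text
22.5 [ 0.0224 -0.2044  0.1152] [ 2.268   0.7276 -1.5208  2.4584  0.5923  1.0089  0.3389] F [ 0.8384  0.0634 -0.8147]
tilt 18.83592859505546 
 [[-0.0772  0.9965 -0.0331]
 [ 0.9433  0.0838  0.3212]
 [ 0.3228 -0.0064 -0.9464]]
```

Call:
arm_command --pt "-0.9 0 0.3" --pt "-0.9 0 0.35" --pt "0.9 0 0.45" --pt "0.9 0 0.5" --pt "0.9 0 0.55" --pt "0.9 0 0.6" --pt "0.9 0 0.65" --pt "0 0 0" --turn '[0,0,0,0,0,0,0,0]'

```text
time_s: 23.5
tcp_pos: [0.0244, -0.1898, 0.0689]
eef_rot: [-0.171, 0.659, 0.717, 0.15]
ft_force: [-0.0, -1.0, 0.6]
grip_width: 0.0001
gripper_force: 0.0
```

```bash
python3 st.py
```

```text
23.5 [ 0.0244 -0.1898  0.0689] [ 2.1741  0.9901 -1.5203  2.4597  0.6981  1.1194  0.1324] F [-0.0067 -1.0044  0.6042]
tilt 26.345794984036548 
 [[-0.0726  0.9963 -0.047 ]
 [ 0.8932  0.0859  0.4413]
 [ 0.4437 -0.0099 -0.8961]]
```

Call:
arm_command --pt "-0.9 0 -0.4" --pt "-0.9 0 -0.4" --pt "0.9 0 0.6" --pt "0.9 0 0.7" --pt "0.9 0 0.75" --pt "0.9 0 0.8" --pt "0.9 0 0.8" --pt "0 0 0" --turn '[0,0,0,0,0,0,0,0]'

```text
time_s: 24.5
tcp_pos: [0.0285, -0.1644, 0.0489]
eef_rot: [-0.214, 0.648, 0.706, 0.187]
ft_force: [-0.4, -0.4, 0.3]
grip_width: -0.0001
gripper_force: 0.0
```

```bash
python3 st.py
```

```text
24.5 [ 0.0285 -0.1644  0.0489] [ 2.125   1.14   -1.5199  2.4599  0.7048  1.18    0.0412] F [-0.4143 -0.4439  0.3467]
tilt 33.04008166313265 
 [[-0.0673  0.9959 -0.0609]
 [ 0.8357  0.0896  0.5418]
 [ 0.545  -0.0144 -0.8383]]
```

Call:
arm_command --pt "-0.7 0 -0.6" --pt "-0.7 0 -0.6" --pt "-0.7 0 -0.6" --pt "0.9 0 0.65" --pt "0.9 0 0.7" --pt "0.9 0 0.75" --pt "0.9 0 0.8" --pt "0.9 0 0.8" --pt "0.9 0 0.8" --pt "0 0 0" --turn '[0,0,0,0,0,0,0,0,0,0]'

```text
time_s: 25.75
tcp_pos: [0.0386, -0.1292, 0.0772]
eef_rot: [-0.258, 0.635, 0.695, 0.218]
ft_force: [0.9, 0.6, -0.7]
grip_width: 0.0002
gripper_force: 0.0
```

```bash
python3 st.py
```

```text
25.75 [ 0.0386 -0.1292  0.0772] [ 2.0787  1.1218 -1.5201  2.46    0.5657  1.1639  0.0646] F [ 0.9344  0.5917 -0.747 ]
tilt 39.446573344704305 
 [[-0.0598  0.9949 -0.0809]
 [ 0.7703  0.0976  0.6302]
 [ 0.6349 -0.0246 -0.7722]]
```

Call:
arm_command --pt "-0.85 0 -0.5" --pt "-0.85 0 -0.5" --pt "-0.85 0 -0.5" --pt "-0.8 -0.4 -0.5" --pt "0.8 0 0.75" --pt "0.8 0 0.8" --pt "0.8 0 0.85" --pt "0.8 0 0.85" --pt "0.8 0 0.9" --pt "0 0 0" --turn '[0,0,0,0,0,0,0,0,0,0]'

```text
time_s: 27.0
tcp_pos: [0.0202, -0.1254, 0.0215]
eef_rot: [-0.279, 0.628, 0.687, 0.237]
ft_force: [0.0, -0.5, 0.3]
grip_width: -0.0001
gripper_force: 0.0
```

```bash
python3 st.py
```

```text
27.0 [ 0.0202 -0.1254  0.0215] [ 2.1083  1.3688 -1.5195  2.4599  0.7159  1.2893 -0.0622] F [ 0.0208 -0.5365  0.3304]
tilt 42.91979293748988 
 [[-0.0547  0.9948 -0.0858]
 [ 0.7307  0.0985  0.6755]
 [ 0.6805 -0.0257 -0.7323]]
```

Call:
arm_command --pt "-0.63 -0.3 -0.93" --pt "-0.63 -0.4 -0.93" --pt "-0.63 -0.4 -0.93" --pt "-0.63 -0.3 -0.93" --pt "0.8 0 0.8" --pt "0.8 0 0.8" --pt "0.8 0 0.85" --pt "0.8 0 0.85" --pt "0.8 0 0.85" --pt "0 0 0" --turn '[0,0,0,0,0,0,0,0,0,0]'

```text
time_s: 28.25
tcp_pos: [-0.0607, -0.1162, 0.0663]
eef_rot: [-0.287, 0.626, 0.681, 0.248]
ft_force: [0.3, -0.7, -0.8]
grip_width: 0.0
gripper_force: 0.0
```

```bash
python3 st.py
```

```text
28.25 [-0.0607 -0.1162  0.0663] [ 2.3432  1.2362 -1.5199  2.4606  0.5991  1.3873  0.1967] F [ 0.3201 -0.7412 -0.8399]
tilt 44.55265525997363 
 [[-0.0507  0.9955 -0.0797]
 [ 0.7111  0.0921  0.697 ]
 [ 0.7012 -0.0214 -0.7126]]
```

Tilt is 44.6° towards the loading direction, enough to pass under the rod. Flying back behind the tray.

Call:
arm_command --pt "-0.22 -0.08 -0.9" --pt "-0.22 -0.08 -0.9" --pt "-0.22 -0.08 -0.9" --pt "-0.22 -0.08 -0.9" --pt "-0.22 -0.08 -0.9" --pt "-0.22 -0.08 -0.9" --pt "-0.22 -0.1 -0.9" --pt "-0.22 -0.1 -0.9" --pt "-0.12 0.9 -0.15" --pt "-0.12 0.9 -0.15" --pt "-0.12 0.9 -0.15" --pt "-0.12 0.9 -0.15" --pt "-0.12 0.9 -0.15" --pt "-0.12 0.9 -0.15" --pt "-0.12 0.9 -0.15" --pt "-0.12 0.9 -0.15" --pt "-0.12 0.9 -0.15" --pt "0 0 0" --turn '[0,0,0,0,0,0,0,0,0,0,0,0,0,0,0,0,0,0]'

```text
time_s: 30.5
tcp_pos: [0.3544, -0.4792, 0.2634]
eef_rot: [-0.287, 0.624, 0.683, 0.248]
ft_force: [-0.2, 0.2, 0.2]
grip_width: -0.0001
gripper_force: 0.0
```

```bash
python3 st.py
```

```text
30.5 [ 0.3544 -0.4792  0.2634] [ 1.4077  1.0312 -1.0705  1.0111  0.2237  1.9696  0.5491] F [-0.1838  0.2381  0.1972]
tilt 44.60764106486209 
 [[-0.0571  0.995  -0.0826]
 [ 0.7099  0.0986  0.6974]
 [ 0.702  -0.0188 -0.7119]]
```

Call:
arm_command --pt "0.37 0.53 0.52" --pt "0.37 0.53 0.52" --pt "0.37 0.53 0.52" --pt "0.37 0.53 0.52" --pt "0.37 0.53 0.52" --pt "0.37 0.53 0.52" --pt "0.37 0.53 0.52" --pt "0.37 0.53 0.52" --pt "0.37 0.53 0.52" --pt "0.37 0.53 0.52" --pt "0 0 0" --turn '[0,0,0,0,0,0,0,0,0,0,0]'

```text
time_s: 31.88
tcp_pos: [0.5843, -0.1412, 0.2028]
eef_rot: [-0.287, 0.624, 0.683, 0.248]
ft_force: [-0.1, -0.7, 0.5]
grip_width: 0.0004
gripper_force: 0.0
```

```bash
cat >> st.py <<'E'
y=np.radians(93);ex=np.array([np.cos(y),np.sin(y),0]);ey=np.array([-ex[1],ex[0],0]);o=np.array([.5763,.0564,.04])
tip=s["tcp_pos"]+.008*M[:,2]+.011*M[:,0];low=s["tcp_pos"]+.008*M[:,2]-.011*M[:,0]
f=lambda p:np.array([ex@(p-o),ey@(p-o),p[2]-.04])*1e3
print("tip in dryer mm",f(tip),"low",f(low))
E=np.array([ex,ey,[0,0,1]]);print("10mm ex,ey,up in tool units:\n",E@M*.2)
E
python3 st.py
```

```text
31.875 [ 0.5843 -0.1412  0.2028] [ 1.0147  0.9909 -1.1082  1.4125  0.0907  1.3421  0.149 ] F [-0.1376 -0.6873  0.4527]
tilt 44.6100537494324 
 [[-0.0554  0.995  -0.0828]
 [ 0.71    0.0975  0.6974]
 [ 0.702  -0.0201 -0.7119]]
tip in dryer mm [-184.3428    2.9055  164.809 ] low [-200.0058    2.5059  149.3652]
10mm ex,ey,up in tool units:
 [[ 0.1424  0.0091  0.1402]
 [ 0.0036 -0.1998  0.0092]
 [ 0.1404 -0.004  -0.1424]]
```

Call:
arm_command --pt "0.49 0.06 0.48" --pt "0.49 0.06 0.48" --pt "-0.37 0.01 0.37" --pt "-0.37 0.01 0.37" --pt "-0.37 0.01 0.37" --pt "-0.37 0.01 0.37" --pt "-0.37 0.01 0.37" --pt "-0.12 0.01 0.13" --pt "-0.06 0 0.07" --pt "0 0 0" --pt "0 0 0" --turn '[0,0,0,0,0,0,0,0,0,0,0]'

```text
time_s: 33.25
tcp_pos: [0.5848, -0.0764, 0.0591]
eef_rot: [-0.286, 0.627, 0.681, 0.249]
ft_force: [0.2, 0.2, -0.2]
grip_width: 0.0001
gripper_force: 0.0
```

```bash
python3 st.py; python3 - <<'E'
from h import *
a=bot.read_camera("scene")[:,:,::-1];b=bot.read_camera("side")[:,:,::-1];w=bot.read_camera("wrist")[:,:,::-1]
f=lambda im,x,y,W,h,k:cv2.resize(im[y:y+h,x:x+W],None,fx=k,fy=k,interpolation=cv2.INTER_CUBIC)
cv2.imwrite("pics/c3.png",np.vstack([np.hstack([f(a,265,150,133,100,3),f(b,175,170,133,100,3)]),f(w,140,0,266,100,3)]))
E
```

```text
33.25 [ 0.5848 -0.0764  0.0591] [ 0.9412  1.1262 -1.0345  1.5902  0.1759  1.0353  0.1485] F [ 0.1572  0.1821 -0.248 ]
tilt 44.52517254138811 
 [[-0.0514  0.9956 -0.0777]
 [ 0.7113  0.0912  0.6969]
 [ 0.701  -0.0194 -0.7129]]
tip in dryer mm [-119.5785   -1.0686   21.1227] low [-135.2659   -1.3798    5.7018]
10mm ex,ey,up in tool units:
 [[ 0.1426  0.0078  0.14  ]
 [ 0.0028 -0.1998  0.0082]
 [ 0.1402 -0.0039 -0.1426]]
```

View pics/c3.png

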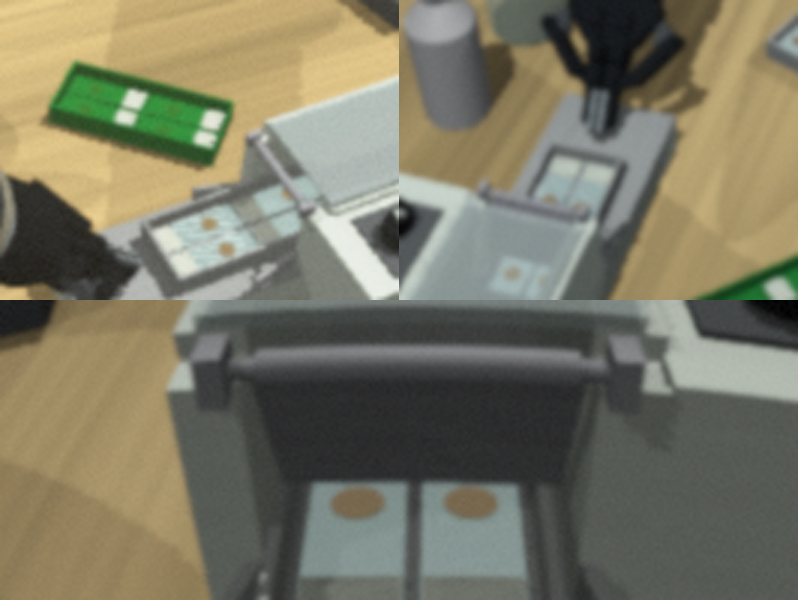

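The tilted closed fingers sit behind the tray, and the tray is straight in the lane under the raised flap. I'll lower 2.5 mm and push to about 15 mm inside.

Call:
arm_command --pt "-0.035 0 0.036" --pt "0.14 0.01 0.14" --pt "0.28 0.016 0.28" --pt "0.28 0.016 0.28" --pt "0.28 0.016 0.28" --pt "0 0 0" --turn '[0,0,0,0,0,0]'

```text
time_s: 34.15
tcp_pos: [0.5801, -0.0043, 0.0558]
eef_rot: [-0.287, 0.625, 0.682, 0.248]
ft_force: [-0.5, -0.3, -0.7]
grip_width: -0.0003
gripper_force: 0.0
```

```bash
python3 st.py
```

```text
34.15 [ 0.5801 -0.0043  0.0558] [ 0.8707  1.1092 -1.0409  1.6898  0.1652  0.9013  0.0809] F [-0.5137 -0.3345 -0.7291]
tilt 44.615799391879555 
 [[-0.0535  0.9953 -0.0813]
 [ 0.7101  0.0952  0.6976]
 [ 0.7021 -0.0205 -0.7118]]
tip in dryer mm [-47.3762  -0.1061  17.8383] low [-63.0389  -0.4633   2.3932]
10mm ex,ey,up in tool units:
 [[ 0.1424  0.0086  0.1402]
 [ 0.0032 -0.1998  0.0089]
 [ 0.1404 -0.0041 -0.1424]]
```

Going well: no side force and the tip is on the centre line. Pushing on.

Call:
arm_command --pt "0.2 0.01 0.2" --pt "0.2 0.01 0.2" --pt "0.2 0.01 0.2" --pt "0.14 0.01 0.14" --pt "0 0 0" --turn '[0,0,0,0,0]'

```text
time_s: 34.78
tcp_pos: [0.5778, 0.0464, 0.055]
eef_rot: [-0.287, 0.626, 0.681, 0.248]
ft_force: [-0.0, -0.0, -0.3]
grip_width: -0.0
gripper_force: 0.0
```

Call:
arm_command --pt "0.1 0.005 0.1" --pt "0.06 0 0.06" --pt "0.03 0 0.03" --pt "0 0 0" --turn '[0,0,0,0]'

```text
time_s: 35.28
tcp_pos: [0.577, 0.0587, 0.0546]
eef_rot: [-0.286, 0.627, 0.681, 0.248]
ft_force: [0.7, -0.9, -0.5]
grip_width: -0.0002
gripper_force: 0.0
```

```bash
python3 st.py
```

```text
35.275 [0.577  0.0587 0.0546] [ 0.7951  1.0925 -1.0416  1.7619  0.1541  0.7827  0.0156] F [ 0.7463 -0.911  -0.4795]
tilt 44.56373181342219 
 [[-0.0507  0.9956 -0.0787]
 [ 0.711   0.0913  0.6973]
 [ 0.7014 -0.0206 -0.7125]]
tip in dryer mm [15.7466 -0.3792 16.6383] low [ 0.0685 -0.6742  1.2076]
10mm ex,ey,up in tool units:
 [[ 0.1425  0.0078  0.1401]
 [ 0.0027 -0.1998  0.0084]
 [ 0.1403 -0.0041 -0.1425]]
```

Call:
arm_command --pt "0.04 0 0.013" --pt "0.028 0 0.028" --pt "0 0 0" --turn '[0,0,0]'

```text
time_s: 35.65
tcp_pos: [0.5767, 0.0626, 0.0556]
eef_rot: [-0.286, 0.627, 0.681, 0.248]
ft_force: [0.9, -0.3, -0.8]
grip_width: 0.0
gripper_force: 0.1
```

Call:
arm_command --pt "0.012 0 0.012" --pt "0.012 0 0.012" --turn '[0,0]'

```text
time_s: 35.9
tcp_pos: [0.5768, 0.064, 0.0555]
eef_rot: [-0.286, 0.627, 0.681, 0.248]
ft_force: [0.4, -1.2, 1.4]
grip_width: -0.0002
gripper_force: 1.0
```

Call:
arm_command --pt "0.012 0 0.012" --pt "0.012 0 0.012" --turn '[0,0]'

```text
time_s: 36.15
tcp_pos: [0.5766, 0.0658, 0.0555]
eef_rot: [-0.286, 0.627, 0.681, 0.248]
ft_force: [1.0, -1.9, 1.2]
grip_width: -0.0003
gripper_force: 1.0
```

```bash
python3 st.py
```

```text
36.15 [0.5766 0.0658 0.0555] [ 0.7864  1.0893 -1.0423  1.7692  0.1521  0.7706  0.0079] F [ 1.0133 -1.8659  1.1851]
tilt 44.55236149858485 
 [[-0.0506  0.9956 -0.0783]
 [ 0.7111  0.091   0.6972]
 [ 0.7013 -0.0204 -0.7126]]
tip in dryer mm [22.8182 -0.2824 17.5296] low [ 7.1371 -0.575   2.1018]
10mm ex,ey,up in tool units:
 [[ 0.1426  0.0077  0.1401]
 [ 0.0027 -0.1998  0.0083]
 [ 0.1403 -0.0041 -0.1425]]
```

Call:
arm_command --pt "0.011 0 0.011" --pt "0.011 0 0.011" --turn '[0,0]'

```text
time_s: 36.4
tcp_pos: [0.5764, 0.0674, 0.0555]
eef_rot: [-0.286, 0.627, 0.681, 0.248]
ft_force: [0.4, -1.9, 1.3]
grip_width: 0.0
gripper_force: 1.0
```

Call:
arm_command --pt "0.011 0 0.011" --pt "0.011 0 0.011" --turn '[0,0]'

```text
time_s: 36.65
tcp_pos: [0.5762, 0.0689, 0.0554]
eef_rot: [-0.286, 0.627, 0.681, 0.248]
ft_force: [1.0, -2.1, 1.8]
grip_width: -0.0003
gripper_force: 1.1
```

Call:
arm_command --pt "0.011 0 0.011" --pt "0.011 0 0.011" --turn '[0,0]'

```text
time_s: 36.9
tcp_pos: [0.5761, 0.0705, 0.0554]
eef_rot: [-0.286, 0.627, 0.681, 0.248]
ft_force: [-0.3, -2.7, 1.3]
grip_width: -0.0002
gripper_force: 1.1
```

Call:
arm_command --pt "0.011 0 0.011" --pt "0.011 0 0.011" --turn '[0,0]'

```text
time_s: 37.15
tcp_pos: [0.5759, 0.072, 0.0554]
eef_rot: [-0.286, 0.627, 0.681, 0.248]
ft_force: [0.3, -2.8, 1.6]
grip_width: 0.0
gripper_force: 1.1
```

Call:
arm_command --pt "0.011 0 0.011" --pt "0.011 0 0.011" --turn '[0,0]'

```text
time_s: 37.4
tcp_pos: [0.5757, 0.0736, 0.0554]
eef_rot: [-0.286, 0.627, 0.681, 0.248]
ft_force: [-0.3, -2.2, 1.2]
grip_width: 0.0
gripper_force: 1.1
```

Call:
arm_command --pt "0.011 0 0.011" --pt "0.011 0 0.011" --turn '[0,0]'

```text
time_s: 37.65
tcp_pos: [0.5756, 0.0752, 0.0554]
eef_rot: [-0.286, 0.627, 0.681, 0.248]
ft_force: [0.0, -2.4, 1.3]
grip_width: -0.0002
gripper_force: 1.2
```

Call:
arm_command --pt "0.011 0 0.011" --pt "0.011 0 0.011" --turn '[0,0]'

```text
time_s: 37.9
tcp_pos: [0.5755, 0.0767, 0.0553]
eef_rot: [-0.286, 0.627, 0.681, 0.248]
ft_force: [0.0, -2.8, 1.8]
grip_width: 0.0001
gripper_force: 1.2
```

Call:
arm_command --pt "0.011 0 0.011" --pt "0.011 0 0.011" --turn '[0,0]'

```text
time_s: 38.15
tcp_pos: [0.5753, 0.0782, 0.0553]
eef_rot: [-0.286, 0.627, 0.681, 0.248]
ft_force: [0.8, -3.2, 2.5]
grip_width: 0.0001
gripper_force: 1.3
```

Call:
arm_command --pt "0.009 0 0.009" --pt "0.009 0 0.009" --turn '[0,0]'

```text
time_s: 38.4
tcp_pos: [0.5752, 0.0789, 0.0551]
eef_rot: [-0.286, 0.627, 0.681, 0.248]
ft_force: [-0.2, -7.6, 1.4]
grip_width: 0.0
gripper_force: 1.2
```

Call:
arm_command --pt "0.006 0 0.006" --pt "0 0 0" --turn '[0,0]'

```text
time_s: 38.65
tcp_pos: [0.5751, 0.0791, 0.0549]
eef_rot: [-0.286, 0.627, 0.681, 0.248]
ft_force: [-2.0, -6.9, 2.0]
grip_width: 0.0003
gripper_force: 1.3
```

```bash
python3 st.py; python3 - <<'E'
from h import *
np.save("x.npy",0)
b=bot.read_camera("side")[:,:,::-1];a=bot.read_camera("scene")[:,:,::-1]
f=lambda im,x,y,W,h,k:cv2.resize(im[y:y+h,x:x+W],None,fx=k,fy=k,interpolation=cv2.INTER_CUBIC)
cv2.imwrite("pics/c4.png",np.hstack([f(a,330,140,100,130,4),f(b,140,210,100,130,4)]))
E
```

```text
38.65 [0.5751 0.0791 0.0549] [ 0.7684  1.0856 -1.041   1.7836  0.15    0.7455 -0.0063] F [-2.0146 -6.8903  1.9698]
tilt 44.49846902944556 
 [[-0.0498  0.9957 -0.0785]
 [ 0.7118  0.0905  0.6965]
 [ 0.7006 -0.0211 -0.7133]]
tip in dryer mm [36.149   0.4963 16.9265] low [20.4526  0.2211  1.514 ]
10mm ex,ey,up in tool units:
 [[ 0.1427  0.0077  0.1399]
 [ 0.0025 -0.1998  0.0084]
 [ 0.1401 -0.0042 -0.1427]]
```

Call:
arm_command --pt "0.008 0 0.007" --pt "0.006 0 0.005" --pt "0 0 0" --turn '[0,0,0]'

```text
time_s: 39.12
tcp_pos: [0.5751, 0.0793, 0.0548]
eef_rot: [-0.286, 0.627, 0.681, 0.248]
ft_force: [-2.9, -10.2, 4.1]
grip_width: -0.0002
gripper_force: 2.2
```

Firm contact: 10 N and no more advance, with the reaction along the lane. Withdrawing straight back.

Call:
arm_command --pt "-0.02 0 -0.02" --pt "-0.05 0 -0.05" --pt "-0.1 -0.005 -0.1" --pt "-0.14 -0.008 -0.14" --pt "-0.14 -0.008 -0.14" --pt "-0.14 -0.008 -0.14" --pt "-0.2 -0.01 -0.2" --pt "-0.28 -0.015 -0.28" --pt "-0.28 -0.015 -0.28" --pt "-0.28 -0.015 -0.28" --pt "0 0 0" --pt "0 0 0" --turn '[0,0,0,0,0,0,0,0,0,0,0,0]'

```text
time_s: 40.62
tcp_pos: [0.5813, -0.0337, 0.0566]
eef_rot: [-0.287, 0.626, 0.681, 0.249]
ft_force: [0.6, 0.1, -0.5]
grip_width: 0.0001
gripper_force: 0.0
```

```bash
python3 st.py|head -1; python3 - <<'E'
from h import *
a=bot.read_camera("scene")[:,:,::-1];b=bot.read_camera("side")[:,:,::-1];w=bot.read_camera("wrist")[:,:,::-1]
f=lambda im,x,y,W,h,k:cv2.resize(im[y:y+h,x:x+W],None,fx=k,fy=k,interpolation=cv2.INTER_CUBIC)
cv2.imwrite("pics/c5.png",np.vstack([np.hstack([f(a,320,140,133,100,3),f(b,130,215,133,100,3)]),f(w,140,0,266,100,3)]))
E
```

```text
40.625 [ 0.5813 -0.0337  0.0566] [ 0.9033  1.116  -1.0394  1.6546  0.1703  0.9527  0.1071] F [ 0.6327  0.0533 -0.5191]
```

View pics/c5.png

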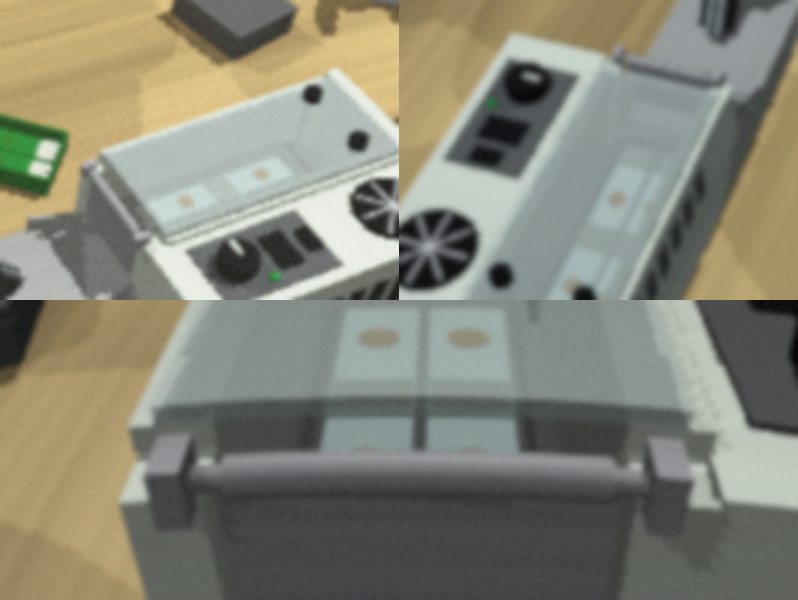

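The flap hangs shut and the tray lies straight in the bay up at the stop. I'll raise clear of the shelf and hand in.

Call:
arm_command --pt "0.2 0 -0.4" --pt "0.2 0 -0.5" --pt "0 0 -0.3" --pt "0 0 0" --pt "0 0 0" --turn '[0,0,0,0,0]'

```text
time_s: 41.4
tcp_pos: [0.5846, -0.0616, 0.1123]
eef_rot: [-0.287, 0.627, 0.681, 0.248]
ft_force: [-0.9, 0.2, 0.2]
grip_width: 0.0004
gripper_force: 0.0
```

```bash
python3 st.py|head -1; python3 -c "
from rig import bot
print(bot.finish_job())"
```

```text
41.4 [ 0.5846 -0.0616  0.1123] [ 0.9404  1.0576 -1.0729  1.592   0.1329  1.0743  0.1105] F [-0.886   0.1824  0.2374]
the job is handed in; nothing more can be done
None
```

The long tray was pushed in until it met the stop (about 10 N at the wrist), the flap hangs shut behind it, and I handed the job in at about 41 s; I judged the tray-switch press by feel, and the hand-in returned no verdict.

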